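Tap the brass spindle to the centre of its check stand

TASK

The brass spindle stands off-centre on the small round black top of its check stand. With light taps or pushes of the fingertips at its foot, slide it until it stands upright with its foot wholly inside the yellow ring, then move clear. Be gentle and do not grip, lift or topple it, and leave the silver spindle on the other stand, the red knob and the aluminium pulley alone.

Things in the scene. Friction and masses are not known exactly. Their poses are not given: they have to be found in the camera images.
- brass_spindle: Loose top-heavy brass spindle, 58 mm tall, about 0.18 kg, upright on the work stand. Round foot 28 mm in diameter, 12 mm high; stem 14 mm in diameter; from 36 to 58 mm a head 25 mm in diameter. Origin: centre of its underside; z up its axis. It slides (friction about 0.6) when pushed at the foot, tips when pushed at the head. Starts 12 to 17 mm off the stand's centre, in any direction.
- work_stand_top (a point): Centre of the flat top surface of the stand under the brass spindle, 60 mm above the table. Stand fixed: black top disc 68 mm in diameter, 8 mm thick, on a 30 mm post; grey round base 90 mm in diameter, 10 mm high. A painted yellow ring of 38 mm inner and 44 mm outer diameter, of no height, runs round the centre.
- other_stand_top (a point): Centre of the top of the other stand, of the same make and size; it carries the silver spindle, already centred. It is fixed to the table.
- steel_spindle: Loose silver-coloured spindle of the same shape, size and mass as the brass one, standing centred on the other stand; to be left alone. Origin: centre of its underside.
- red_knob: Loose red plastic knob, 34 mm in diameter and 36 mm high, standing on the table; to be left alone. Origin: centre of its underside.
- alu_pulley: Loose aluminium pulley, 44 mm in diameter and 22 mm high, lying flat on the table; to be left alone. Origin: centre of its underside.
Mind the look-alikes: they are no part of the job. What is shaped like the part that bears work_stand_top but blue is not meant. There is more than one size of the brass_spindle; the one meant has the size given above.

How it is judged:
By the outcome, as a careful person would: the job done as asked, in the order asked, and still so for the second after the job is handed in, with the robot touching nothing.
It also fails if it takes over 58 s, if anything falls off the work surface, if the arm or the gripper's body presses on something with over 40 N, if the wrist force passes 120 N, or if a joint passes its speed limit or range.

ROBOT

A 6-joint arm with a two-finger parallel gripper is mounted at the origin on the work surface. World frame = base frame: x ahead of the robot, y to its left, z up, the work surface at z = 0. Lengths are in m, angles in rad, forces in N, time in s.
With the tool pointing down it reaches from about 0.35 to 0.925 m from the base axis. Payload 6.4 kg.
Tool frame: the origin (TCP) lies between the finger pads; the fingertips stand 22 mm ahead of it and the grasp point (between the pads) lies 3 mm ahead of it; y points along the fingers, x is the direction in which the jaws open and shut, and the axes are right-handed (so a half turn about y gives the same grasp; the last joint's range is limited). The gripper opens to 85 mm and grips with 20 to 120 N. Pads are 22 mm wide; open, the fingers measure 114 mm over their backs; the gripper's body (76 mm by 85 mm) begins 54 mm behind the grasp point. The pads swing forward as they close: fully open they stand 13 mm farther back than shut.
Start: joints at [1.09, 0.245, 1.558, -0, 1.339, -0.174], TCP at [0.196, 0.62, 0.253] pointing down, gripper open.
Joint ranges: [-3.13, 3.13], [-1.02, 2.26], [0.13, 2.54], [-0.95, 4.09], [0.21, 2.88], [-2.74, 2.74]. Speed limits (rad/s): [2.57, 2.57, 3.14, 3.14, 3.14, 3.14].

INTERFACE

Orientations are given as a unit quaternion [w, x, y, z].
In Python, from workcell import bot, camera gives the robot as it stands. The module is installed in compiled form; this text tells all that it offers.
- The arm moves only by the tool apply_moves, never from a script. Its argument "plan" is a list of rows, each a list of 3 entries, a list of its own where there are three numbers: the shift along the tool's x, y, z in m, then the turn, a rotation vector about the tool's x, y, z in degrees, then the finger opening in m, from 0 to 0.0854. A call has 1 to 12 rows; each row shifts and turns the commanded pose from where the row before left it, along the tool's axes as they then stand; what a row does not reach is not made up. A row lasts 1/12 s, in which the tool goes at most 41.7 mm and 7.16 degrees, less where a joint would pass 70% of its speed; a pose out of reach is approached as far as the arm can. A call is refused whole if a number of a shift passes 0.0417 or a number of a turn 7.16, either way. A call with a gripper value outside its range is refused whole. The fingers move at their own pace and stop on an object; the grip force is fixed at half the most. Time passes only in rows, so rows that do not move let the fingers close. It gives the time, the measured TCP pose, the force and the opening at its end, in the units of the state.
- bot.observe(): the state, without advancing time (a new reading comes with each control period).
- camera(name): name is "scene" or "top" or "wrist"; returns a dict with "pixels" (480x640x3 uint8, red, green, blue), "mtx" (3x3 intrinsics, pixels), "view" (4x4, takes a point from world to camera coordinates). Camera axes: x right, y down, z forward; pixel columns grow to the right and rows downward; lengths in m; the calibration is good to about 2 mm. A picture is of the moment at which its call begins. There is no depth.
- bot.sign_off(): hands the job in, once; it reports no verdict.
The state is a dict: "clock": time; "joints": joint angles; "qd": joint speeds; "joint_efforts": joint torques, N m; "tool_pos": TCP position; "tcp_rot": TCP orientation; "wrist_force": force on the tool from outside, world axes, zero at the start; "wrist_torque": the same for the moment, N m; "finger_gap": finger opening in m.
Only numpy, scipy, OpenCV 4.12 (cv2) and the standard library are available. Lean on these libraries where they do the work, as an engineer would, in place of code of your own. Each camera call takes 0.05 s, during which the arm holds its last target. There are 200 camera calls.

## Working session

There is one attempt and no reset: what is moved stays moved. The work goes in short steps, Python scripts to look and compute and a tool call to move; the robot and the scene stay as the last step left them, time stands still between calls to the robot, and variables do not carry over. Pictures are saved under pics/ and viewed, about 8 in all and at most 12, crops included, and the job is handed in when it is done.

Besides the shell and the picture viewer there is one more tool, called after "Emit:" as name([rows], argument=value, ...), one row to a line, values as JSON. apply_moves: Moves the arm, as the interface text tells. Its arguments: {"type":"object","properties":{"plan":{"type":"array","items":{"type":"array"}}},"required":["plan"]}

```bash
mkdir -p pics
cat > h.py <<'E'
import numpy as np, cv2
from workcell import bot, camera
def ray(c,u,v,z):
    M=c['view'];R=M[:3,:3];t=M[:3,3];o=-R.T@t
    d=R.T@np.linalg.solve(c['mtx'],[u,v,1.]);return o+d*(z-o[2])/d[2]
def proj(c,p):
    q=c['mtx']@(c['view']@np.append(p,1))[:3];return q[:2]/q[2]
def save(n,im): cv2.imwrite('pics/'+n,im[:,:,::-1])
E
python3 - <<'E'
from h import *
s=bot.observe();print(s)
for n in('scene','top'):
    c=camera(n);save(n+'0.png',c['pixels']);print(n,c['mtx'].tolist(),c['view'].round(4).tolist())
    np.save(n+'0.npy',c,allow_pickle=True)
E
```

```text
{'clock': 0.0, 'joints': array([ 1.08991633e+00,  2.45799830e-01,  1.55901572e+00,  2.06919131e-05,
        1.33871383e+00, -1.74089242e-01]), 'qd': array([-0.00261302,  0.00023007, -0.00035931,  0.00072473,  0.0007121 ,
        0.00011312]), 'joint_efforts': array([-1.44146001e-03, -4.29485607e+01, -3.26136839e+01, -1.82153312e-04,
        5.16057495e-03, -6.99202030e-08]), 'tool_pos': array([0.19604033, 0.61918886, 0.25218848]), 'tcp_rot': array([-0.57023066,  0.5708233 ,  0.41711283, -0.41834751]), 'wrist_force': array([ 0.59675264, -0.07370294,  0.26536098]), 'wrist_torque': array([ 0.03039634, -0.03463686,  0.00149847]), 'finger_gap': 0.0853370105266322}
scene [[440.7981809877855, 0.0, 320.6161032731981], [0.0, 440.7981809877855, 241.78971192731876], [0.0, 0.0, 1.0]] [[-0.1753, 0.9845, -0.0101, 0.098], [0.8277, 0.1418, -0.543, -0.4425], [-0.5332, -0.1036, -0.8396, 1.0094], [0.0, 0.0, 0.0, 1.0]]
top [[461.6433325932451, 0.0, 321.0120398383789], [0.0, 461.6433325932451, 246.98837638445016], [0.0, 0.0, 1.0]] [[0.0098, -0.9999, 0.0095, -0.0122], [-0.9984, -0.0103, -0.0551, 0.5458], [0.0552, -0.0089, -0.9984, 0.6873], [0.0, 0.0, 0.0, 1.0]]
```

View pics/scene0.png

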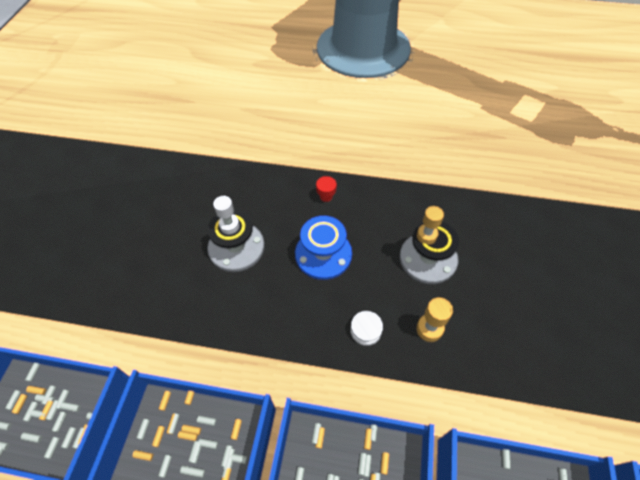

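View pics/top0.png

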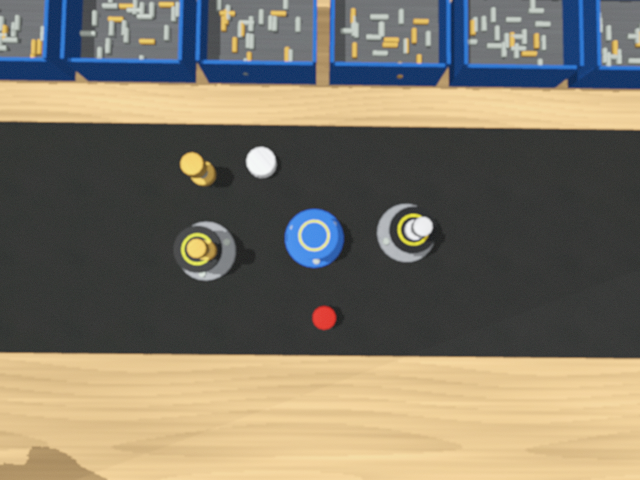

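Candidates: brass spindle on the grey/black stand (scene 432,222; top 198,248) is the one wanted. The larger brass one on the table (scene 434,320; top 197,168), the silver one (scene 226,212) and the blue stand (scene 323,240) are look-alikes. Close crop next.

Run:
```python
from h import *
o=[]
for n,(x,y) in(('scene',(432,238)),('top',(203,250))):
    c=np.load(n+'0.npy',allow_pickle=True).item();o.append(cv2.resize(c['pixels'][y-38:y+38,x-38:x+38],(400,400),interpolation=cv2.INTER_CUBIC))
    print(n,ray(c,x,y,.06), 'px/m',c['mtx'][0,0]/(c['view']@np.append(ray(c,x,y,.06),1))[2])
    im=c['pixels'];h=cv2.cvtColor(im,cv2.COLOR_RGB2HSV)
    for v in range(y-24,y+20,4): print([tuple(h[v,u]) if 0 else '%d,%d,%d'%tuple(h[v,u]) for u in range(x-24,x+26,4)])
save('crop1.png',np.hstack(o))
```

```text
scene [0.53893229 0.16499604 0.06      ] px/m 673.4361677017404
['90,5,50', '60,5,48', '30,11,48', '60,5,51', '19,111,78', '21,146,241', '22,143,242', '22,141,244', '22,143,244', '18,106,99', '45,10,50', '90,5,50', '0,0,49']
['0,0,46', '0,0,46', '90,5,49', '0,0,48', '19,140,95', '19,152,164', '21,144,242', '22,143,245', '20,147,238', '21,31,58', '60,5,51', '90,10,49', '75,10,49']
['150,5,48', '60,11,48', '60,5,49', '100,16,48', '19,147,97', '19,149,111', '19,150,122', '19,150,141', '19,146,133', '100,17,46', '120,5,51', '90,5,50', '0,0,48']
['30,5,49', '45,10,49', '100,16,47', '19,124,113', '19,127,142', '19,146,117', '19,149,128', '20,153,150', '25,152,136', '120,24,43', '113,24,43', '60,15,50', '0,0,50']
['60,15,50', '60,5,48', '30,18,29', '19,151,172', '20,49,109', '75,14,109', '25,37,130', '20,148,235', '26,152,126', '27,174,232', '23,73,63', '110,18,42', '0,0,48']
['60,5,47', '60,6,41', '16,99,49', '19,149,164', '19,122,161', '24,38,129', '19,124,227', '21,145,242', '114,30,43', '28,56,55', '28,172,240', '113,24,42', '120,12,43']
['108,15,85', '114,18,71', '10,41,37', '19,150,11
[... 2082 characters left out ...]
,11,135']
['114,16,79', '30,153,229', '14,51,95', '23,132,241', '23,129,245', '23,133,245', '21,153,185', '20,156,154', '21,150,184', '19,145,114', '94,53,34', '114,9,135', '100,11,134']
['105,7,78', '31,108,144', '31,149,207', '165,13,78', '17,107,136', '20,120,140', '23,131,226', '24,133,234', '20,158,131', '96,28,46', '105,16,65', '107,13,135', '107,13,135']
['100,10,79', '105,13,78', '31,119,156', '31,149,229', '31,150,216', '31,147,219', '31,151,226', '32,82,115', '90,7,71', '90,7,69', '105,16,127', '103,13,136', '114,9,136']
['60,8,63', '90,9,81', '0,3,77', '108,17,77', '37,37,90', '35,35,88', '108,16,78', '120,3,78', '100,10,74', '105,13,117', '109,15,136', '105,11,136', '100,11,136']
```

View pics/crop1.png

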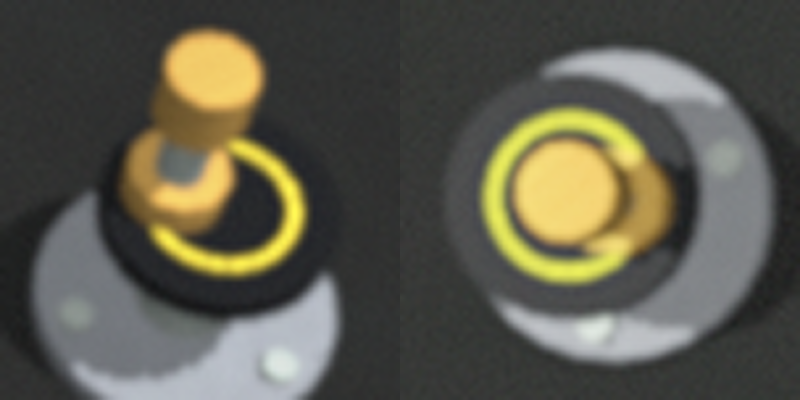

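```bash
cat >> h.py <<'E'
def meas(c,u,v,r=38,dbg=False):
    im=c['pixels'][v-r:v+r,u-r:u+r]
    h=cv2.cvtColor(cv2.resize(im,None,fx=4,fy=4,interpolation=cv2.INTER_CUBIC),cv2.COLOR_RGB2HSV)
    f=lambda p:(np.asarray(p)+.5)/4-.5+[u-r,v-r]
    ring=cv2.inRange(h,(26,110,120),(34,255,255)); 
    pts=f(np.argwhere(ring)[:,::-1])
    P=np.array([ray(c,*p,.06)[:2] for p in pts])
    from scipy.optimize import least_squares
    g=lambda q:np.hypot(*(P-q).T)-.0205
    s=least_squares(g,np.median(P,0),loss='soft_l1',f_scale=.001).x
    head=cv2.inRange(h,(17,100,218),(24.5,165,255)); 
    n,l,st,ce=cv2.connectedComponentsWithStats(head);k=1+st[1:,4].argmax()
    hp=ray(c,*f(ce[k]),.118)[:2]
    dia=2*np.sqrt(st[k,4]/16/np.pi)/(c['mtx'][0,0]/(c['view']@np.append(hp,[.118,1]))[2])
    return s,np.abs(g(s)).mean(),hp,dia
E
python3 - <<'E'
from h import *
for n,(x,y) in(('scene',(432,238)),('top',(203,250))):
    c=np.load(n+'0.npy',allow_pickle=True).item();print(n,*meas(c,x,y))
s=bot.observe();from scipy.spatial.transform import Rotation as R
q=s['tcp_rot'];print(R.from_quat([*q[1:],q[0]]).as_matrix().round(3))
# others
for n,a in (('scene',[('silverring',(230,230),.06),('blue',(323,235),.06),('red',(326,183),.036),('bigbrass top',(440,309),.07),('pulley',(367,325),.022)]),('top',[('silver ring',(411,229),.06),('blue',(314,236),.06),('red',(324,318),.036),('bigbrass top',(191,162),.07),('foot',(203,174),.01),('pulley',(261,161),.022)])):
    c=np.load(n+'0.npy',allow_pickle=True).item()
    for k,p,z in a: print(n,k,ray(c,*p,z).round(3))
E
```

```text
scene [0.53841813 0.17019575] 0.0015658654246760554 [0.5376968  0.15643588] 0.020421238915169636
top [0.53916737 0.17002585] 0.00151125060871417 [0.53746007 0.15624674] 0.022960391983637828
[[ 0.302 -0.001 -0.953]
 [ 0.953 -0.002  0.302]
 [-0.002 -1.     0.   ]]
scene silverring [ 0.576 -0.136  0.06 ]
scene blue [0.561 0.005 0.06 ]
scene red [ 0.44  -0.012  0.036]
scene bigbrass top [0.657 0.178 0.07 ]
scene pulley [0.676 0.087 0.022]
top silver ring [ 0.571 -0.135  0.06 ]
top blue [0.559 0.004 0.06 ]
top red [ 0.441 -0.012  0.036]
top bigbrass top [0.661 0.179 0.07 ]
top foot [0.657 0.176 0.01 ]
top pulley [0.676 0.086 0.022]
```

Emit:
apply_moves([
  [[0,0,0],[0,7.07,0],0],
  [[0,0,0],[0,7.07,0],0],
  [[0,0,0],[0,7.07,0],0],
  [[0,0,0],[0,7.07,0],0],
  [[0,0,0],[0,7.07,0],0],
  [[0,0,0],[0,7.07,0],0],
  [[0,0,0],[0,7.07,0],0],
  [[0,0,0],[0,7.07,0],0],
  [[0,0,0],[0,7.07,0],0],
  [[0,0,0],[0,7.07,0],0],
  [[0,0,0],[0,7.07,0],0],
  [[0,0,0],[0,0,0],0],
])

```text
clock: 1.1
tool_pos: [0.1962, 0.6194, 0.2527]
tcp_rot: [-0.706, 0.707, -0.034, 0.034]
wrist_force: [-0.3, 0.1, 0.2]
finger_gap: -0.0002
```

```bash
cat >> h.py <<'E'
from scipy.spatial.transform import Rotation as Ro
def st(goal=None):
    s=bot.observe();q=s['tcp_rot'];R=Ro.from_quat([*q[1:],q[0]]).as_matrix()
    print('t',s['clock'],'pos',s['tool_pos'].round(4),'F',s['wrist_force'].round(2),'gap',round(s['finger_gap'],4),'j',s['joints'].round(2));print(R.round(3))
    if goal is not None: print('shift',(R.T@(np.array(goal)-s['tool_pos'])).round(4))
    return s,R
E
python3 -c "
from h import *
st([.535,.098,.17])"
```

```text
t 1.1 pos [0.1962 0.6194 0.2527] F [-0.27  0.07  0.17] gap -0.0002 j [ 1.09  0.25  1.56 -0.    1.34  1.19]
[[ 0.995 -0.     0.095]
 [-0.095 -0.001  0.995]
 [-0.    -1.    -0.001]]
shift [ 0.3869  0.083  -0.4867]
```

Emit:
apply_moves([
  [[0.0242,0,-0.0304],[0,0,0],0],
  [[0.0242,0,-0.0304],[0,0,0],0],
  [[0.0242,0,-0.0304],[0,0,0],0],
  [[0.0242,0,-0.0304],[0,0,0],0],
  [[0.0242,0,-0.0304],[0,0,0],0],
  [[0.0242,0,-0.0304],[0,0,0],0],
  [[0.0242,0,-0.0304],[0,0,0],0],
  [[0.0242,0,-0.0304],[0,0,0],0],
  [[0.0242,0,-0.0304],[0,0,0],0],
  [[0.0242,0,-0.0304],[0,0,0],0],
  [[0.0242,0,-0.0304],[0,0,0],0],
  [[0.0242,0,-0.0304],[0,0,0],0],
])

```text
clock: 2.1
tool_pos: [0.452, 0.2276, 0.2532]
tcp_rot: [0.706, -0.706, 0.032, -0.032]
wrist_force: [0.2, 0.1, -0.4]
finger_gap: 0.0001
```

Emit:
apply_moves([
  [[0.0242,0,-0.0304],[0,0,0],0],
  [[0.0242,0,-0.0304],[0,0,0],0],
  [[0.0242,0,-0.0304],[0,0,0],0],
  [[0.0242,0,-0.0304],[0,0,0],0],
  [[0,0,0],[0,0,0],0],
  [[0,0,0],[0,0,0],0],
])

```text
clock: 2.6
tool_pos: [0.5371, 0.0976, 0.2529]
tcp_rot: [0.706, -0.706, 0.034, -0.033]
wrist_force: [-0.1, 0.0, 1.1]
finger_gap: -0.0
```

```bash
python3 -c "
from h import *
st([.535,.098,.088])"
```

```text
t 2.6 pos [0.5371 0.0976 0.2529] F [-0.14  0.03  1.11] gap -0.0 j [-0.03  0.    1.82  0.    1.32  0.07]
[[ 0.996 -0.001  0.094]
 [-0.094  0.     0.996]
 [-0.001 -1.     0.   ]]
shift [-0.0019  0.1649  0.0002]
```

Emit:
apply_moves([
  [[-0.004,0.025,0],[0,0,0],0],
  [[0,0.025,0],[0,0,0],0],
  [[0,0.025,0],[0,0,0],0],
  [[0,0.025,0],[0,0,0],0],
  [[0,0.025,0],[0,0,0],0],
  [[0,0.02,0],[0,0,0],0],
  [[0,0.01,0],[0,0,0],0],
  [[0,0.01,0],[0,0,0],0],
  [[0,0,0],[0,0,0],0],
  [[0,0,0],[0,0,0],0],
])

```text
clock: 3.43
tool_pos: [0.5327, 0.1001, 0.0887]
tcp_rot: [0.706, -0.706, 0.032, -0.033]
wrist_force: [0.3, 1.5, 0.7]
finger_gap: -0.0003
```

Run:
```python
from h import *
s,R=st();T=s['tool_pos'];o=[]
for n,(x,y) in(('scene',(415,225)),('wrist',None),('top',(210,245))) :
    c=camera(n);im=c['pixels'].copy()
    if n=='wrist': o.append(cv2.resize(im,(400,300)));continue
    for d,k in((.011,0),(-.011,1)):
        p=proj(c,T+R@[0,.022,d]);print(n,p)
    o.append(cv2.resize(im[y-38:y+37,x-50:x+50],(400,300),interpolation=cv2.INTER_CUBIC))
save('pre.png',np.vstack([np.hstack(o[:2]),np.hstack([o[2],o[2]*0])]))
```

```text
t 3.4333 pos [0.5327 0.1001 0.0887] F [0.26 1.54 0.69] gap -0.0003 j [-0.02  0.21  1.93  0.    1.    0.07]
[[ 0.996  0.     0.092]
 [-0.092  0.     0.996]
 [ 0.    -1.     0.   ]]
scene [396.46978776 227.5206605 ]
scene [381.93175765 224.4028181 ]Traceback (most recent call last):
  File "<stdin>", line 3, in <module>
TypeError: cannot unpack non-iterable NoneType object
```

Run:
```python
from h import *
s,R=st();T=s['tool_pos'];o=[]
for n,x,y in(('scene',415,225),('wrist',0,0),('top',210,245)) :
    c=camera(n);im=c['pixels'].copy()
    if n=='wrist': o.append(cv2.resize(im,(400,300)));continue
    print(n,[proj(c,T+R@[0,.022,d]).round(1) for d in(.011,-.011)])
    o.append(cv2.resize(im[y-38:y+37,x-50:x+50],(400,300),interpolation=cv2.INTER_CUBIC))
save('pre.png',np.vstack([np.hstack(o[:2]),np.hstack([o[2],o[2]*0])]))
```

```text
t 3.4833 pos [0.5333 0.0999 0.0894] F [0.22 0.64 0.25] gap -0.0 j [-0.02  0.21  1.93  0.    1.    0.07]
[[ 0.996  0.002  0.092]
 [-0.092 -0.     0.996]
 [ 0.002 -1.     0.   ]]
scene [array([396.4, 227.6]), array([381.9, 224.5])]
top [array([237.5, 252.3]), array([253.1, 253.9])]
```

View pics/pre.png

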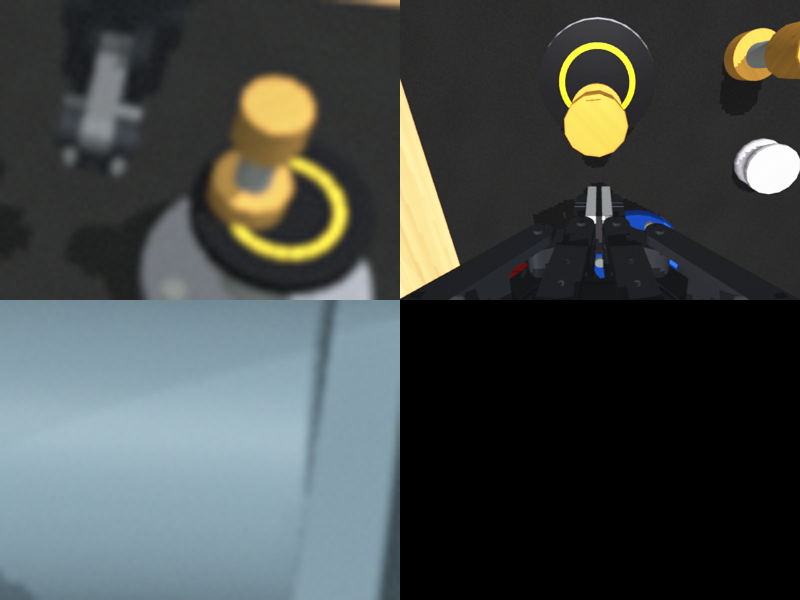

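Silver spindle/look-alikes are clear of the tool; closed fingertips stand behind the foot (wrist crop: fingers at 598,187, spindle 597,125, ring 597,80), well aligned. I advance short of contact.

Emit:
apply_moves([
  [[0,0.001,0.004],[0,0,0],0],
  [[0,0.001,0.004],[0,0,0],0],
  [[0,0,0.004],[0,0,0],0],
  [[0,0,0.004],[0,0,0],0],
  [[0,0,0.004],[0,0,0],0],
  [[0,0,0.003],[0,0,0],0],
  [[0,0,0.002],[0,0,0],0],
  [[0,0,0.001],[0,0,0],0],
  [[0,0,0],[0,0,0],0],
  [[0,0,0],[0,0,0],0],
])

```text
clock: 4.47
tool_pos: [0.5349, 0.1255, 0.0862]
tcp_rot: [-0.706, 0.706, -0.033, 0.033]
wrist_force: [0.3, 0.4, 0.6]
finger_gap: 0.0002
```

Run:
```python
from h import *
s,R=st();o=[]
c=camera('scene');print(meas(c,432,238));o.append(cv2.resize(c['pixels'][187:262,365:465],(400,300),interpolation=cv2.INTER_CUBIC))
c=camera('wrist');np.save('w1.npy',c,allow_pickle=True);print(c['view'].round(3).tolist())
h=cv2.cvtColor(c['pixels'],cv2.COLOR_RGB2HSV);o.append(cv2.resize(c['pixels'][0:360,80:560],(400,300)))
save('pre2.png',np.hstack(o))
```

```text
t 4.4667 pos [0.5349 0.1255 0.0862] F [0.31 0.37 0.63] gap 0.0002 j [ 0.02  0.23  1.91 -0.    1.    0.12]
[[ 0.996 -0.     0.093]
 [-0.093 -0.     0.996]
 [-0.    -1.    -0.   ]]
(array([0.53837549, 0.17019572]), np.float64(0.0015440909637525638), array([0.53768071, 0.15643323]), np.float64(0.020473264791898083))
[[0.996, -0.094, 0.001, -0.521], [-0.09, -0.95, 0.3, 0.178], [-0.028, -0.299, -0.954, 0.272], [0.0, 0.0, 0.0, 1.0]]
```

View pics/pre2.png

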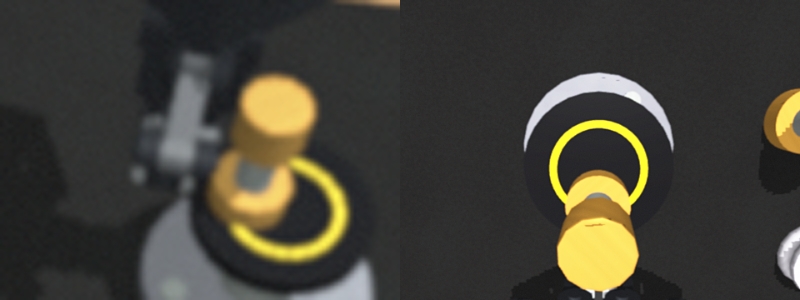

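Emit:
apply_moves([
  [[0,0,0.001],[0,0,0],0],
  [[0,0,0.001],[0,0,0],0],
  [[0,0,0.001],[0,0,0],0],
  [[0,0,0.001],[0,0,0],0],
  [[0,0,0.001],[0,0,0],0],
  [[0,0,0.001],[0,0,0],0],
  [[0,0,0.001],[0,0,0],0],
  [[0,0,0.001],[0,0,0],0],
  [[0,0,0.001],[0,0,0],0],
  [[0,0,0.001],[0,0,0],0],
  [[0,0,0],[0,0,0],0],
  [[0,0,0],[0,0,0],0],
])

```text
clock: 5.57
tool_pos: [0.5358, 0.1356, 0.0863]
tcp_rot: [0.706, -0.706, 0.033, -0.033]
wrist_force: [0.6, 0.9, -0.3]
finger_gap: -0.0002
```

Run:
```python
from h import *
s,R=st()
c=camera('scene');print(meas(c,432,238))
c=camera('wrist');h=cv2.cvtColor(c['pixels'],cv2.COLOR_RGB2HSV)
u,v=proj(c,[.5388,.1701,.06]);print(u,v);np.save('w2.npy',c,allow_pickle=True)
```

```text
t 5.5667 pos [0.5358 0.1356 0.0863] F [ 0.64  0.9  -0.34] gap -0.0002 j [0.04 0.24 1.91 0.   1.   0.14]
[[ 0.996 -0.     0.093]
 [-0.093  0.     0.996]
 [-0.    -1.     0.   ]]
(array([0.53834508, 0.17019224]), np.float64(0.0015495678339713234), array([0.53857535, 0.16149077]), np.float64(0.01827261027635313))
317.5515333054624 230.68352119080555
```

Run:
```python
from h import *
c=camera('scene');w=camera('wrist')
save('p3.png',np.hstack([cv2.resize(c['pixels'][187:262,365:465],(400,300),interpolation=cv2.INTER_CUBIC),cv2.resize(w['pixels'][120:420,120:520],(400,300))]))
```

```text
(no output)
```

View pics/p3.png

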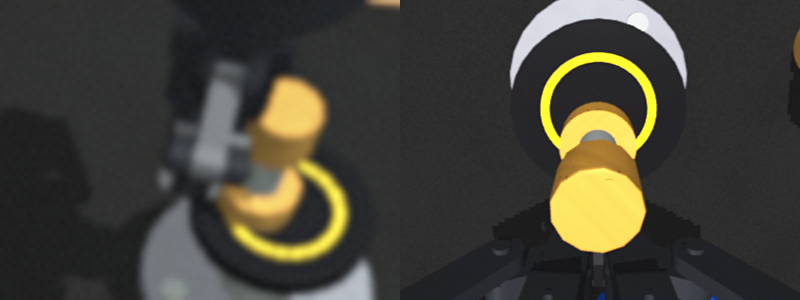

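```bash
cat >> h.py <<'E'
def wm(c):
    from scipy.optimize import least_squares
    h=cv2.cvtColor(c['pixels'],cv2.COLOR_RGB2HSV)
    m=lambda lo,hi:cv2.inRange(h,lo,hi)
    def big(k):
        n,l,s,ce=cv2.connectedComponentsWithStats(k);i=1+s[1:,4].argmax();return np.argwhere(l==i)[:,::-1]
    ring=big(m((27,150,150),(34,255,255)))
    P=np.array([ray(c,*p,.06)[:2] for p in ring])
    g=lambda q:np.hypot(*(P-q).T)-.0205
    r=least_squares(g,[.5388,.1701],loss='soft_l1',f_scale=.001).x
    k=big(cv2.morphologyEx(m((18,100,215),(25,200,255)),cv2.MORPH_OPEN,np.ones((5,5))))
    H=np.array([ray(c,*p,.118)[:2] for p in k]);(x,y),rad=cv2.minEnclosingCircle((H*1e4).astype(np.float32))
    return dict(ring=r.round(4),res=np.abs(g(r)).mean().round(5),head=(np.array([x,y])/1e4).round(4),hd=round(2*rad/1e4,4),off=(np.array([x,y])/1e4-r).round(4))
E
python3 - <<'E'
from h import *
for f in('w1','w2'):
    c=np.load(f+'.npy',allow_pickle=True).item();print(wm(c))
    print(cv2.cvtColor(c['pixels'],cv2.COLOR_RGB2HSV)[340:140:-12,318].tolist())
E
```

```text
{'ring': array([0.539 , 0.1703]), 'res': np.float64(0.00082), 'head': array([0.5375, 0.1559]), 'hd': 0.0227, 'off': array([-0.0015, -0.0144])}
[[25, 157, 253], [25, 155, 253], [25, 156, 253], [25, 156, 253], [25, 153, 253], [25, 157, 253], [22, 172, 248], [19, 179, 172], [18, 182, 170], [87, 16, 143], [26, 153, 253], [18, 179, 171], [114, 30, 43], [120, 6, 41], [132, 28, 46], [128, 23, 45], [30, 200, 255]]
{'ring': array([0.539 , 0.1703]), 'res': np.float64(0.0008), 'head': array([0.5378, 0.1592]), 'hd': 0.0228, 'off': array([-0.0012, -0.0111])}
[[25, 158, 253], [25, 156, 253], [26, 155, 253], [25, 154, 253], [28, 138, 255], [18, 181, 168], [18, 178, 173], [60, 10, 148], [26, 151, 254], [26, 149, 255], [108, 32, 40], [98, 24, 43], [130, 19, 41], [113, 24, 42], [25, 181, 169], [114, 29, 44], [120, 11, 48]]
```

Emit:
apply_moves([
  [[0,0,0.001],[0,0,0],0],
  [[0,0,0.001],[0,0,0],0],
  [[0,0,0.001],[0,0,0],0],
  [[0,0,0.001],[0,0,0],0],
  [[0,0,0.001],[0,0,0],0],
  [[0,0,0.001],[0,0,0],0],
  [[0,0,0.001],[0,0,0],0],
  [[0,0,0.001],[0,0,0],0],
  [[0,0,0.001],[0,0,0],0],
  [[0,0,0],[0,0,0],0],
  [[0,0,0],[0,0,0],0],
])

```text
clock: 6.68
tool_pos: [0.5367, 0.1446, 0.0863]
tcp_rot: [0.706, -0.706, 0.033, -0.033]
wrist_force: [0.3, 0.2, 0.0]
finger_gap: 0.0002
```

Run:
```python
from h import *
st();print(wm(camera('wrist')))
```

```text
t 6.6833 pos [0.5367 0.1446 0.0863] F [0.34 0.19 0.05] gap 0.0002 j [0.06 0.24 1.9  0.   1.   0.15]
[[ 0.996 -0.     0.093]
 [-0.093  0.     0.996]
 [-0.    -1.     0.   ]]
{'ring': array([0.539 , 0.1703]), 'res': np.float64(0.0008), 'head': array([0.539 , 0.1665]), 'hd': 0.0211, 'off': array([ 0.    , -0.0037])}
```

Emit:
apply_moves([
  [[0,0,0.001],[0,0,0],0],
  [[0,0,0.001],[0,0,0],0],
  [[0,0,0.0005],[0,0,0],0],
  [[0,0,0],[0,0,0],0],
  [[0,0,-0.002],[0,0,0],0],
  [[0,0,-0.005],[0,0,0],0],
  [[0,0,-0.01],[0,0,0],0],
  [[0,0,-0.02],[0,0,0],0],
  [[0,0,-0.03],[0,0,0],0],
  [[0,-0.02,-0.02],[0,0,0],0],
  [[0,-0.03,0],[0,0,0],0],
  [[0,0,0],[0,0,0],0],
])

```text
clock: 7.73
tool_pos: [0.532, 0.0582, 0.1416]
tcp_rot: [-0.706, 0.706, -0.031, 0.037]
wrist_force: [1.7, 0.4, 0.6]
finger_gap: 0.0
```

Emit:
apply_moves([
  [[0,-0.035,0],[0,0,0],0],
  [[0,-0.035,0],[0,0,0],0],
  [[-0.03,-0.02,0],[0,0,0],0],
  [[-0.035,0,0],[0,0,0],0],
  [[-0.035,0,0],[0,0,0],0],
  [[-0.035,0,0],[0,0,0],0],
  [[0,0,0],[0,0,0],0],
  [[0,0,0],[0,0,0],0],
])

```text
clock: 8.4
tool_pos: [0.3931, 0.0729, 0.2261]
tcp_rot: [-0.706, 0.706, -0.032, 0.034]
wrist_force: [-0.4, 0.3, 1.1]
finger_gap: 0.0003
```

Run:
```python
from h import *
st();o=[]
for n,(x,y) in(('scene',(432,238)),('top',(203,250))):
    c=camera(n);print(n,*meas(c,x,y));o.append(cv2.resize(c['pixels'][y-38:y+38,x-38:x+38],(400,400),interpolation=cv2.INTER_CUBIC))
save('end.png',np.hstack(o));save('endtop.png',c['pixels'])
```

```text
t 8.4 pos [0.3931 0.0729 0.2261] F [-0.35  0.26  1.15] gap 0.0003 j [-0.1  -0.37  2.19 -0.    1.32 -0.01]
[[ 0.996  0.002  0.093]
 [-0.093 -0.     0.996]
 [ 0.002 -1.    -0.   ]]
scene [0.53814869 0.17020837] 0.00154257370495683 [0.5391849  0.17107372] 0.020501458973004136
top [0.53916947 0.1700538 ] 0.0014429707792069655 [0.53904508 0.17066513] 0.02291519523500361
```

View pics/end.png

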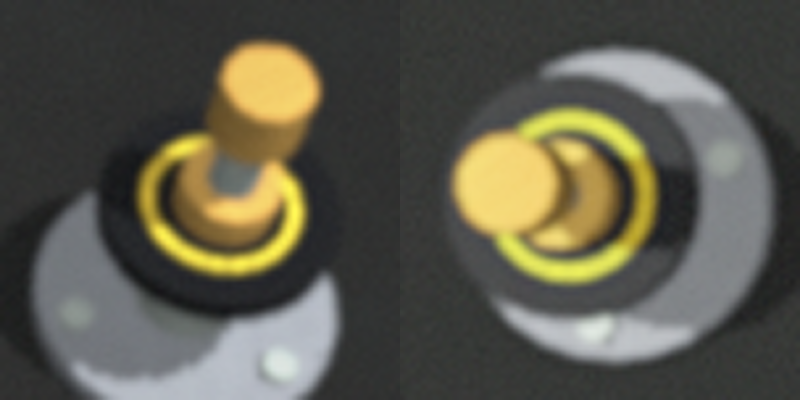

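The end view shows the spindle upright, with its foot inside the yellow ring and black visible all round. The offset is about 1 mm against a 5 mm allowance, and the arm is clear. I'm handing in.

```bash
python3 -c "
from h import *
print(bot.sign_off())"
```

```text
the job is handed in; nothing more can be done
None
```

The brass spindle now stands upright with its foot inside the yellow ring, and I've handed the job in.

I pushed the foot about 14 mm toward +y with the closed fingertips, in slow 1 mm steps. Then I backed the arm away and up, to a TCP height of 0.226 m at x = 0.393 m. The whole job took about 8.4 s of robot time.

**Final position:** the spindle sits about 0.6 mm from the ring centre by the top camera and 1.4 mm by the scene camera, where up to 5 mm is allowed. The last picture shows black between foot and ring on every side that can be seen.

**Forces:** wrist readings at the ends of the moves stayed under 2 N.

**Disagreements:**
- During the push, the gripper partly hid the head in the scene view, so that reading was unreliable. I used the wrist camera instead.
- The wrist camera's last reading put the remaining distance 1–1.5 mm too high because its colour mask was cut short. I allowed for that by making the last push 2.5 mm instead of the 3.7 mm it showed.

**Not checked:** I didn't re-measure the silver spindle, the red knob or the pulley at the end. The arm's path stayed clear of them.

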